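Shift the bench polisher to high speed and start it

ROBOT

A 6-joint arm with a two-finger parallel gripper is mounted at the origin on the work surface. World frame = base frame: x ahead of the robot, y to its left, z up, the work surface at z = 0. Lengths are in m, angles in rad, forces in N, time in s.
With the tool pointing down it reaches from about 0.275 to 0.825 m from the base axis. Payload 4.9 kg.
Tool frame: the origin (TCP) lies on the centre line of the jaws, within the pads' length; the fingertips stand 22 mm ahead of it and the grasp point (between the pads) lies 3 mm ahead of it (manip.finger_overhang is the z of the fingertips in the tool frame, in m); z points along the fingers, y is the line along which they close (so a half turn about z gives the same grasp; the last joint's range is limited). The gripper opens to 85 mm and grips with 20 to 120 N. Pads are 22 mm wide; open, the fingers measure 114 mm over their backs; the gripper's body (76 mm by 85 mm) begins 54 mm behind the grasp point. The pads swing forward as they close: fully open they stand 13 mm farther back than shut.
Start: joints at [1.189, 0.326, -0.193, 1.052, 0, 1.437], TCP at [0.135, 0.533, 0.253] pointing down, gripper open.
Joint ranges: [-2.65, 2.65], [-0.97, 1.79], [-1.3, 1.35], [-1.93, 2.1], [-1.47, 1.37], [-3.14, 3.14]. Speed limits (rad/s): [2.57, 2.57, 3.14, 3.14, 3.14, 3.14].

INTERFACE

Orientations are given as a unit quaternion [x, y, z, w].
In Python, from cell import manip, viewer gives the robot as it stands. The module is installed in compiled form; this text tells all that it offers.
- The arm moves only by the tool carry_out, never from a script. Its arguments are lists of equal length, an entry for each row: "xyz": the shift along the tool's x, y, z in units of 50 mm (1.0 is 50 mm), a list of three; "dr": the turn, a rotation vector about the tool's x, y, z in units of 5 degrees (1.0 is 5 degrees), a list of three; "gripper": the gripper's target within -1 to 1 (fully open at 1, half-way at 0, shut at -1). In form: {"xyz": [[tx, ty, tz], ...], "dr": [[ax, ay, az], ...], "gripper": [gripper, ...]}. A call has 1 to 8 rows; each row shifts and turns the commanded pose from where the row before left it, along the tool's axes as they then stand; what a row does not reach is not made up. A row lasts 1/8 s, in which the tool goes at most 62.5 mm and 10.7 degrees, less where a joint would pass 70% of its speed; a pose out of reach is approached as far as the arm can. A call is refused whole if a number of a shift passes 1 or a number of a turn 1, either way. A call with a gripper value outside its range is refused whole. The fingers move at their own pace and stop on an object; the grip force is fixed at half the most. Time passes only in rows, so rows that do not move let the fingers close. It gives the time, the measured TCP pose, the force, the opening and the grip force at its end, in the units of the state.
- manip.state(): the state, without advancing time (a new reading comes with each control period).
- viewer.read_camera(name): name is "scene" or "side" or "wrist"; returns the picture (384x512x3 uint8, red, green, blue); there is no depth.
- viewer.calibration(name): a dict with "camera_matrix" (3x3 intrinsics, pixels), "R" (3x3) and "t" (3): a world point X has camera coordinates R X + t; the wrist camera has in their place "hand_eye" (4x4, takes a point from camera to tool coordinates, whose origin is the TCP and whose axes are the flange's). Camera axes: x right, y down, z forward; pixel columns grow to the right and rows downward; lengths in m; the calibration is good to about 2 mm. A picture is of the moment at which its call begins: read the wrist's pose just before it. calibration takes no time and is no camera call.
- manip.hand_in(): hands the job in; it is judged then, once.
Trained networks look in the newest picture that a camera, given by its name, has taken for a name from the list of things; names that differ only in an ending like _2 or _b are one class to them, and where a whole thing is asked for, a point or a joint stands for the part that bears it (a point fixed in the world has none). Each returns a list of dicts, best first, with "confidence" (0 to 1); they miss things now and then, are a little off and sometimes report something else, mostly with a low value. They report only what shows in the picture. A call takes as long as a camera call. They do not tell look-alikes from the thing itself.
- viewer.search_frame(query, camera): "uv" ([column, row] in pixels, amid what is visible of it).
- viewer.landmark_of(query, camera): "uv" ([column, row] in pixels: a listed point, or the origin of a listed thing).
The state is a dict: "t": time; "joint_positions": joint angles; "qd": joint speeds; "joint_efforts": joint torques, N m; "tcp_pos": TCP position; "eef_rot": TCP orientation; "ft_force": force on the tool from outside, world axes, zero at the start; "moment": the same for the moment, N m; "gripper_width": finger opening in m; "grip_force": force on a finger pad.
Only numpy, scipy, OpenCV 4.12 (cv2) and the standard library are available. Lean on these libraries where they do the work, as an engineer would, in place of code of your own. Each camera call takes 0.05 s, during which the arm holds its last target. There are 200 camera calls.

TASK

Get the bench polisher running at high speed, working with the fingertips only, as nothing needs gripping: push its speed lever over from the off end of the slot, past the first (low-speed) notch in the middle, to the second stop at the far end of the slot, and then press the flat start button all the way in and let go. Lift nothing, do not press the mushroom-headed stop button, and leave both button boxes and everything else on the bench where they stand.

Things in the scene. Friction and masses are not known exactly. Their poses are not given: they have to be found in the camera images.
- polisher: Green bench polisher, bolted down, yaw varies. Origin on the bench under it; at yaw 0 its x points away from the robot, y left, z up. In front a gearcase x -100..-10, y -95..95 mm, top z = 95 mm, with the lever slot along y at x = -55 mm. Behind it a motor along y at x = 75 mm (top z = 152 mm), a bristle wheel at y 135..165 (top z = 168 mm) and a felt buff at y -171..-135 mm (top z = 162 mm).
- lever_pivot (a point): Pivot of the speed lever, inside the gearcase, at x = -55, y = 0, z = 50 mm of the polisher; its axis lies along the polisher's x.
- lever_bar (a point): Centre of the speed lever's black cross bar: 18 mm thick, 50 mm long, lying along the polisher's x, on a shaft 12 mm thick, 140 mm from the lever's pivot. The lever swings in the polisher's y-z plane. Bar in the polisher's frame: off y = +55, z = 179 mm (leaning left); first notch y = 0, z = 190 mm (upright); second stop y = -55, z = 179 mm (leaning right).
- speed_lever (a joint): Lever angle (rad): 0 = off (starts within 0.04 of it), 0.4 = first notch (upright, low speed), 0.8 = second stop, hard end of travel (high speed); grows as the bar goes towards the polisher's -y. A spring detent draws it into the nearest of the three; getting over the ridge between two takes some 3 to 6 N at the bar, then it snaps on by itself. It stays where it is left.
- start_top (a point): Centre of the top face of the start button: a flat black round cap 34 mm across whose top stands 13 mm above its box (58 mm above the bench). The box is grey, 84 mm (its x) by 64 mm (its y) by 45 mm high, 0.6 kg, stands loose on the bench. Start and stop boxes may change places.
- start_button (a joint): Travel of the start button (m), downward: 0 = out, 0.006 = all the way in (about 5 N); it springs back out when let go.
- stop_top (a point): Centre of the top of the stop button: a black mushroom head 48 mm across, its top 27 mm above an equal grey box (72 mm above the bench). Not to be pressed.
- stop_button (a joint): Travel of the stop button (m), downward: 0 = out, 0.006 = all the way in; springs back.
- start_station: The loose grey box that carries the start button. Origin: centre of its underside; z up.
- stop_station: The loose grey box that carries the stop button. Origin: centre of its underside; z up.
- boot: Bystander: black ankle boot with brown sole, about 280 x 95 x 146 mm high, to the right of the polisher, seen from the robot. Origin on its underside.
- polish_tin: Bystander: low round metal tin, 84 mm across, 28 mm high, between the polisher's front and the button boxes. Origin: centre of its underside.
- shoe_brush: Bystander: wooden hand brush, 50 x 150 x 38 mm high, lying on its bristles, beyond the button boxes on the left. Origin: centre of its underside.
Not all that is in view belongs to the job. Leave any green or orange look-alike of the start_station alone.

How it is judged:
By the outcome, as a careful person would: the job done as asked, in the order asked, and still so for the second after the job is handed in, with the robot touching nothing.
It also fails if it takes over 46 s, if anything falls off the work surface, if the arm or the gripper's body presses on something with over 40 N, if the wrist force passes 120 N, or if a joint passes its speed limit or range.

## Working session

There is one attempt and no reset: what is moved stays moved. The work goes in short steps, Python scripts to look and compute and a tool call to move; the robot and the scene stay as the last step left them, time stands still between calls to the robot, and variables do not carry over. Pictures are saved under pics/ and viewed, at most 10 in all, crops included, and the job is handed in when it is done.

Besides the shell and the picture viewer there is one more tool, called after "Request:" in YAML: its name, and indented under it one key for each argument. carry_out: Moves the arm, as the interface text tells. Its arguments: {"type":"object","properties":{"xyz":{"type":"array","items":{"type":"array","items":{"type":"number"}}},"dr":{"type":"array","items":{"type":"array","items":{"type":"number"}}},"gripper":{"type":"array","items":{"type":"number"}}},"required":["xyz","dr","gripper"]}

```bash
mkdir -p pics; cat > h.py <<'E'
import numpy as np, cv2
from cell import manip, viewer
from scipy.spatial.transform import Rotation as Ro
def cam(n):
    c=viewer.calibration(n); return np.array(c["camera_matrix"]),np.array(c["R"]),np.array(c["t"])
def ray(n,uv):
    K,R,t=cam(n); d=R.T@np.linalg.inv(K)@[uv[0],uv[1],1]; return -R.T@t,d
def atz(n,uv,z):
    o,d=ray(n,uv); return o+d*(z-o[2])/d[2]
def proj(n,X):
    K,R,t=cam(n); p=K@(R@np.array(X)+t); return p[:2]/p[2]
def tri(a,b):
    (o1,d1),(o2,d2)=ray("scene",a),ray("side",b)
    s=np.linalg.lstsq(np.c_[d1,-d2],o2-o1,rcond=None)[0]
    p,q=o1+s[0]*d1,o2+s[1]*d2; return (p+q)/2,np.linalg.norm(p-q)
def save(n,f): 
    im=viewer.read_camera(n); cv2.imwrite(f,im[:,:,::-1]); return im
E
python3 - <<'E'
from h import *
ims=[save(n,f"pics/{n}0.png") for n in("scene","side")]
for n in ("scene","side"):
    K,R,t=cam(n); print(n,"pos",(-R.T@t).round(3))
    for q in ["polisher","lever_bar","lever_pivot","start_top","stop_top","start_station","stop_station","polish_tin","boot","shoe_brush"]:
        r=viewer.landmark_of(q,n)
        print(q,[(np.round(x["uv"]).tolist(),round(x["confidence"],2)) for x in r[:4]])
s=manip.state(); print(s["t"],s["tcp_pos"],s["eef_rot"],s["gripper_width"],s["ft_force"])
E
```

```text
scene pos [1.342 0.45  1.073]
polisher [([181.0, 213.0], 0.73)]
lever_bar [([200.0, 173.0], 0.59)]
lever_pivot [([187.0, 193.0], 0.82)]
start_top [([319.0, 249.0], 0.68), ([293.0, 286.0], 0.57), ([276.0, 248.0], 0.43)]
stop_top [([327.0, 215.0], 0.73)]
start_station [([275.0, 259.0], 0.91), ([315.0, 268.0], 0.87), ([288.0, 298.0], 0.8)]
stop_station [([326.0, 225.0], 0.96)]
polish_tin [([303.0, 208.0], 0.59)]
boot [([113.0, 173.0], 0.78), ([320.0, 252.0], 0.46)]
shoe_brush [([396.0, 290.0], 0.72), ([325.0, 224.0], 0.37)]
side pos [-0.094 -0.952  0.761]
polisher [([306.0, 241.0], 0.84)]
lever_bar [([286.0, 191.0], 0.46)]
lever_pivot [([292.0, 231.0], 0.84)]
start_top [([228.0, 177.0], 0.6), ([255.0, 185.0], 0.54), ([255.0, 170.0], 0.48)]
stop_top [([196.0, 188.0], 0.48)]
start_station [([251.0, 201.0], 0.93), ([254.0, 183.0], 0.7), ([227.0, 188.0], 0.55)]
stop_station [([196.0, 203.0], 0.85)]
polish_tin [([202.0, 219.0], 0.75)]
boot [([367.0, 304.0], 0.63)]
shoe_brush [([194.0, 177.0], 0.52)]
1.1 [0.13489481 0.53323199 0.25329459] [1.23577494e-01 9.92334925e-01 1.82414798e-05 1.45576230e-05] 0.08538362450505048 [ 0.64175979 -0.3220951   0.3779859 ]
```

View pics/scene0.png

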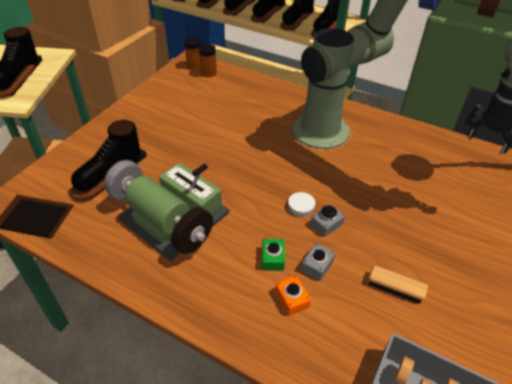

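View pics/side0.png

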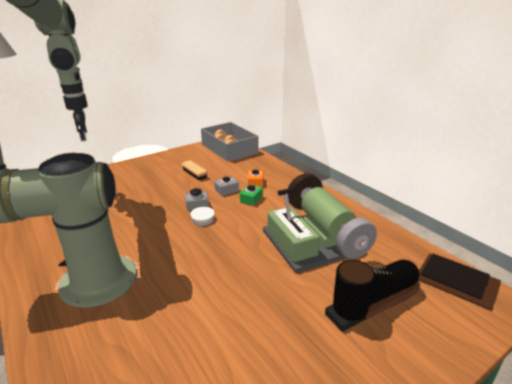

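The scene view shows four button boxes: grey (328,219), grey (317,261), green (273,254) and orange (293,294). The start box must be one of the two greys. The network puts the mushroom head on (327,215), so the start box should be (317,261). I'll check that in an enlarged crop.

```bash
python3 - <<'E'
from h import *
im=cv2.imread("pics/scene0.png"); a=cv2.resize(im[185:320,250:370],None,fx=4,fy=4,interpolation=cv2.INTER_CUBIC)
b=cv2.resize(im[150:260,110:240],None,fx=3,fy=3,interpolation=cv2.INTER_CUBIC)
h=np.zeros((540,800,3),np.uint8); h[:,:480]=a; b=cv2.resize(b,(320,271)); h[:271,480:]=b
s=cv2.imread("pics/side0.png")[165:275,255:385]; h[271:540,480:]=cv2.resize(s,(320,269),interpolation=cv2.INTER_CUBIC)
cv2.imwrite("pics/crop.png",h)
print("start st z0.03",atz("scene",(319,249),.058),tri((319,249),(228,177)))
print("stop",atz("scene",(327,215),.072),tri((327,215),(196,188)))
print("start_st", atz("scene",(315,268),0), "stop_st",atz("scene",(326,225),0),atz("side",(196,203),0),atz("side",(227,188),0))
print("pol",atz("scene",(181,213),0),atz("side",(306,241),0),tri((181,213),(306,241)))
print("bar",atz("scene",(200,173),.179),atz("side",(286,191),.179),tri((200,173),(286,191)))
print("piv",atz("scene",(187,193),.05),atz("side",(292,231),.05),tri((187,193),(292,231)))
print("green",atz("scene",(276,248),.058))
print("tin",atz("scene",(303,208),0))
E
```

```text
start st z0.03 [0.56445407 0.2373757  0.058     ] (array([0.57881272, 0.23510509, 0.06691231]), np.float64(0.015366374138763688))
stop [0.44875789 0.21021713 0.072     ] (array([0.43683677, 0.21139132, 0.06565482]), np.float64(0.011528688736483564))
start_st [0.58769252 0.24265555 0.        ] stop_st [0.42415579 0.206513   0.        ] [0.42958618 0.22045885 0.        ] [0.5907916  0.25480199 0.        ]
pol [ 0.6073711  -0.20735764  0.        ] [ 0.61722557 -0.21138865  0.        ] (array([ 0.61222603, -0.20955478,  0.00190002]), np.float64(0.00976680584041244))
bar [ 0.57749675 -0.1406761   0.179     ] [ 0.57119546 -0.15336432  0.179     ] (array([ 0.57532952, -0.1450443 ,  0.17435572]), np.float64(0.00435218345038888))
piv [ 0.56358336 -0.20972906  0.05      ] [ 0.56903846 -0.19374508  0.05      ] (array([ 0.56550489, -0.20333097,  0.05625599]), np.float64(0.007336267968634589))
green [0.62123574 0.132731   0.058     ]
tin [0.39516331 0.11530799 0.        ]
```

View pics/crop.png

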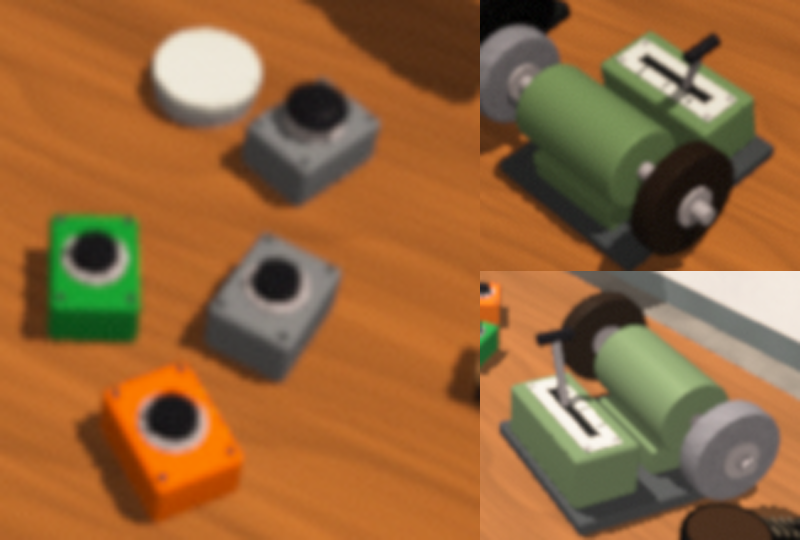

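The crop shows the flat cap on the lower grey box (scene about (319,255)), so that's the start box. The mushroom is on the upper grey box (about (329,212)). The bar is at about (200,170), leaning to the left (off). Next I'll fit the polisher's pose.

```bash
python3 - <<'E'
from h import *
f=lambda p:((p[0]-480)*130/320+110,p[1]*110/271+150)
g=lambda p:((p[0]-480)*130/320+255,(p[1]-271)*110/269+165)
print("start",atz("scene",(319,255.3),.058),"stop",atz("scene",(329,212),.072))
from scipy.optimize import least_squares
M=lambda p,P:np.r_[Ro.from_euler("z",p[2]).apply([P[0],P[1],0])[:2]+p[:2],P[2]]
sc=[((645,33),(-.1,-.095,.095)),((752,97),(-.1,.095,.095)),((603,70),(-.01,-.095,.095)),((702,48),(-.055,.055,.179)),((645,75),(-.055,-.055,.095))]
sd=[((512,385),(-.1,.095,.095)),((585,455),(-.1,-.095,.095)),((638,433),(-.01,-.095,.095)),((552,338),(-.055,.055,.179))]
sc=[(f(a),b) for a,b in sc[:4]]+[((187,193),(-.055,0,.05)),((181,213),(0,0,0))]; sd=[(g(a),b) for a,b in sd]+[((292,231),(-.055,0,.05)),((306,241),(0,0,0))]
def res(p): return np.concatenate([proj("scene",M(p,b))-a for a,b in sc]+[proj("side",M(p,b))-a for a,b in sd])
r=least_squares(res,[.61,-.21,0],loss="soft_l1"); print(r.x,np.round(r.fun.reshape(-1,2),1))
for b in [(-.055,.055,.179),(-.055,0,.19),(-.055,-.055,.179),(.075,.15,.168),(-.055,.0,.05)]: print(b,M(r.x,b))
E
```

```text
start [0.58436826 0.24611089 0.058     ] stop [0.43484577 0.21065121 0.072     ]
[ 0.61666363 -0.2086331  -0.14272467] [[-0.8 -0.6]
 [ 1.1 -0.5]
 [-4.2 -0.3]
 [-0.4  1.3]
 [ 2.6  0.8]
 [-2.1  1.8]
 [-2.4 -1.4]
 [-1.5  1. ]
 [ 2.6  1.8]
 [ 0.1 -2.2]
 [-0.2  1.8]
 [-0.7 -0.4]]
(-0.055, 0.055, 0.179) [ 0.57004609 -0.1463691   0.179     ]
(-0.055, 0, 0.19) [ 0.56222286 -0.20080987  0.19      ]
(-0.055, -0.055, 0.179) [ 0.55439963 -0.25525063  0.179     ]
(0.075, 0.15, 0.168) [ 0.71223713 -0.07082633  0.168     ]
(-0.055, 0.0, 0.05) [ 0.56222286 -0.20080987  0.05      ]
```

Request:
carry_out:
  xyz:
    - [0, 0, 0]
    - [0, 0, 0]
    - [-0.81, -0.85, 0]
    - [-0.81, -0.85, 0]
    - [-0.81, -0.85, 0]
    - [-0.81, -0.85, 0]
    - [-0.81, -0.85, 0]
    - [-0.81, -0.85, 0]
  dr:
    - [0, 0, -0.6]
    - [0, 0, -0.6]
    - [0, 0, 0]
    - [0, 0, 0]
    - [0, 0, 0]
    - [0, 0, 0]
    - [0, 0, 0]
    - [0, 0, 0]
  gripper: [-1, -1, -1, -1, -1, -1, -1, -1]

```text
t: 2.1
tcp_pos: [0.34, 0.2447, 0.2536]
eef_rot: [0.071, 0.997, 0.0, 0.001]
ft_force: [-0.1, 0.8, 0.2]
gripper_width: -0.0002
grip_force: 0.0
```

Request:
carry_out:
  xyz:
    - [-0.81, -0.85, 0]
    - [-0.81, -0.85, 0]
    - [-0.81, -0.85, 0]
    - [-0.81, -0.85, 0]
    - [-0.81, -0.85, 0]
    - [-0.81, -0.85, 0]
    - [-0.81, -0.85, 0]
    - [0, 0, 0]
  dr:
    - [0, 0, 0]
    - [0, 0, 0]
    - [0, 0, 0]
    - [0, 0, 0]
    - [0, 0, 0]
    - [0, 0, 0]
    - [0, 0, 0]
    - [0, 0, 0]
  gripper: [-1, -1, -1, -1, -1, -1, -1, -1]

```text
t: 3.1
tcp_pos: [0.5791, -0.0923, 0.2525]
eef_rot: [0.074, 0.997, -0.0, 0.0]
ft_force: [0.5, 0.7, 0.5]
gripper_width: 0.0002
grip_force: 0.0
```

```bash
python3 - <<'E'
from h import *
s=manip.state(); print(s["tcp_pos"],s["joint_positions"],manip.finger_overhang)
w=viewer.read_camera("wrist"); a=viewer.read_camera("scene"); b=viewer.read_camera("side")
v=np.hstack([cv2.resize(a[130:240,110:260],(400,293)),cv2.resize(b[140:250,240:390],(400,293))])
cv2.imwrite("pics/w1.png",np.vstack([v,cv2.resize(w,(400,300)) if 0 else np.hstack([cv2.resize(w,(400,300)),np.zeros((300,400,3),np.uint8)])])[:,:,::-1])
he=np.array(viewer.calibration("wrist")["hand_eye"]); K=np.array(viewer.calibration("wrist")["camera_matrix"])
R=Ro.from_quat(s["eef_rot"])
for q,z in (("lever_bar",.179),("lever_pivot",.05),("polisher",0)):
    for r in viewer.landmark_of(q,"wrist")[:2]:
        d=R.apply(he[:3,:3]@np.linalg.inv(K)@[*r["uv"],1]); o=s["tcp_pos"]+R.apply(he[:3,3])
        print(q,r,o+d*(z-o[2])/d[2])
E
```

```text
[ 0.57908098 -0.09226286  0.25249391] [-2.83582427e-01  3.93600103e-01 -9.53544461e-02  1.08093945e+00
 -5.42687461e-04 -1.35862206e-01] 0.022
lever_bar {'uv': [167.6, 200.7], 'confidence': 0.76} [ 0.56478038 -0.14829347  0.179     ]
polisher {'uv': [162.6, 185.5], 'confidence': 0.64} [ 0.60574725 -0.21317606  0.        ]
```

View pics/w1.png

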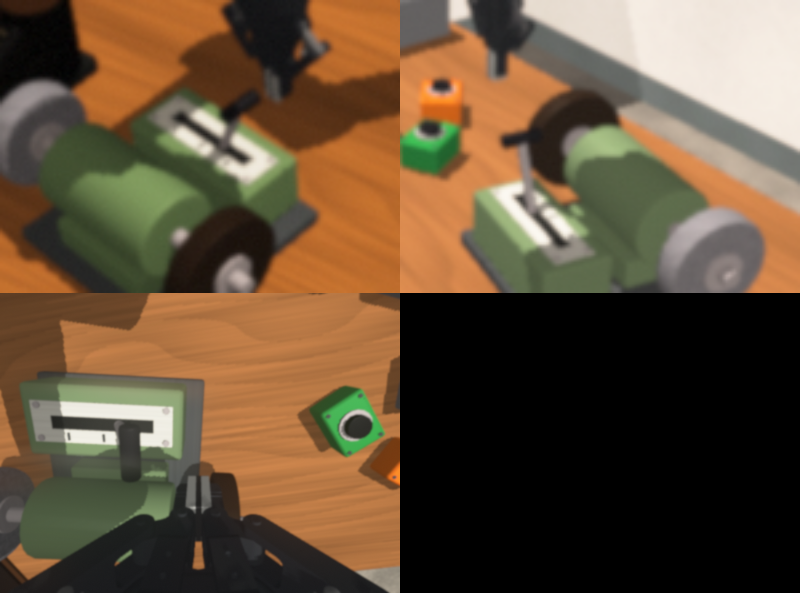

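Request:
carry_out:
  xyz:
    - [0.05, 0, 0.65]
    - [0, 0, 0.65]
    - [0, -0.3, 0]
    - [0, -0.3, 0]
    - [0, -0.3, 0]
    - [0, -0.3, 0]
    - [0, -0.2, 0]
    - [0, -0.2, 0]
  dr:
    - [0, 0, 0]
    - [0, 0, 0]
    - [0, 0, 0]
    - [0, 0, 0]
    - [0, 0, 0]
    - [0, 0, 0]
    - [0, 0, 0]
    - [0, 0, 0]
  gripper: [-1, -1, -1, -1, -1, -1, -1, -1]

```text
t: 4.4
tcp_pos: [0.5634, -0.169, 0.189]
eef_rot: [0.072, 0.997, -0.001, 0.0]
ft_force: [0.6, 0.2, -0.0]
gripper_width: -0.0001
grip_force: 0.0
```

Request:
carry_out:
  xyz:
    - [0, -0.2, 0]
    - [0, -0.2, 0]
    - [0, -0.2, 0]
    - [0, -0.2, 0]
  dr:
    - [0, 0, 0]
    - [0, 0, 0]
    - [0, 0, 0]
    - [0, 0, 0]
  gripper: [-1, -1, -1, -1]

```text
t: 4.9
tcp_pos: [0.5568, -0.2067, 0.1876]
eef_rot: [0.071, 0.997, 0.001, -0.001]
ft_force: [-0.9, 2.5, -1.2]
gripper_width: -0.0001
grip_force: 1.3
```

Request:
carry_out:
  xyz:
    - [0, -0.15, 0]
    - [0, -0.1, 0]
    - [0, 0, 0]
  dr:
    - [0, 0, 0]
    - [0, 0, 0]
    - [0, 0, 0]
  gripper: [-1, -1, -1]

```text
t: 5.28
tcp_pos: [0.556, -0.2204, 0.1884]
eef_rot: [0.072, 0.997, -0.0, 0.0]
ft_force: [-0.9, 0.8, -0.4]
gripper_width: -0.0004
grip_force: 0.0
```

```bash
python3 - <<'E'
from h import *
s=manip.state(); print(s["tcp_pos"],s["ft_force"])
a=viewer.read_camera("scene"); b=viewer.read_camera("side"); w=viewer.read_camera("wrist")
v=np.hstack([cv2.resize(a[130:240,110:260],(400,293)),cv2.resize(b[140:250,240:390],(400,293))])
cv2.imwrite("pics/w2.png",np.vstack([v,np.hstack([cv2.resize(w,(400,300)),np.zeros((300,400,3),np.uint8)])])[:,:,::-1])
E
```

```text
[ 0.5560079  -0.22038835  0.18843723] [-0.88894276  0.79443588 -0.3740303 ]
```

View pics/w2.png

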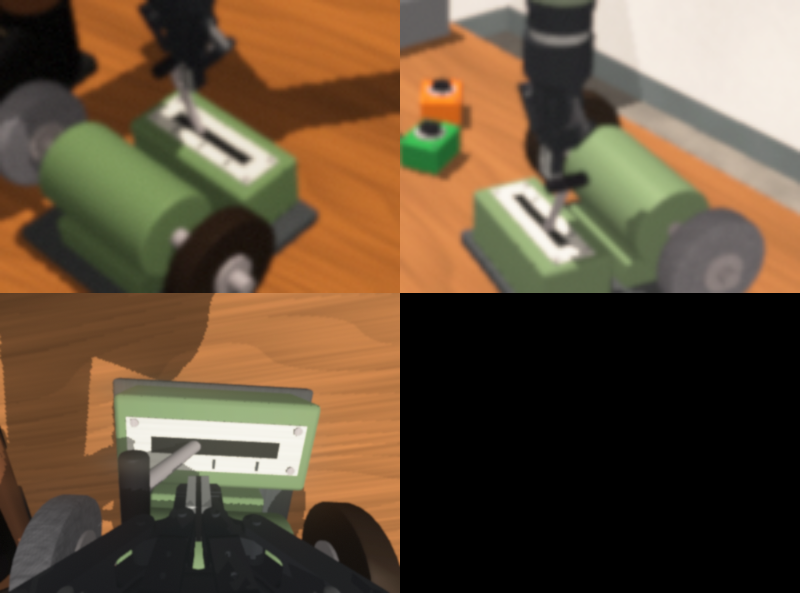

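The lever has snapped past the first notch and leans right, with a gap to the finger. I'll check the bar's position numerically against the second stop.

```bash
python3 - <<'E'
from h import *
p=[.61666,-.20863,-.14272]
M=lambda P:np.r_[Ro.from_euler("z",p[2]).apply([P[0],P[1],0])[:2]+p[:2],P[2]]
for a in (.5,.6,.7,.8): print(a,proj("side",M((-.055,.14*np.sin(.4-a),.05+.14*np.cos(.4-a)))).round(1))
viewer.read_camera("side")
print(viewer.landmark_of("lever_bar","side"),"seen 302.6,208.3")
s=manip.state(); he=np.array(viewer.calibration("wrist")["hand_eye"]); K=np.array(viewer.calibration("wrist")["camera_matrix"]); R=Ro.from_quat(s["eef_rot"])
viewer.read_camera("wrist")
for r in viewer.landmark_of("lever_bar","wrist")[:2]:
    d=R.apply(he[:3,:3]@np.linalg.inv(K)@[*r["uv"],1]); o=s["tcp_pos"]+R.apply(he[:3,3]); X=o+d*(.179-o[2])/d[2]
    print(r,X,Ro.from_euler("z",-p[2]).apply(X-[p[0],p[1],0]))
E
```

```text
0.5 [296.1 197.2]
0.6 [298.5 199.9]
0.7 [300.9 203. ]
0.8 [303.2 206.5]
[{'uv': [299.2, 211.0], 'confidence': 0.57}] seen 302.6,208.3
{'uv': [175.1, 251.7], 'confidence': 0.64} [ 0.54568955 -0.2553005   0.179     ] [-0.06361065 -0.05629054  0.179     ]
```

Request:
carry_out:
  xyz:
    - [0, 0.2, -0.5]
    - [0, 0.4, -0.9]
    - [0.1, 1, 0]
    - [0.1, 1, 0]
    - [0.1, 1, 0]
    - [0.1, 1, 0]
    - [0.1, 1, 0]
    - [0.1, 1, 0]
  dr:
    - [0, 0, 0]
    - [0, 0, 0]
    - [0, 0, 0]
    - [0, 0, 0]
    - [0, 0, 0]
    - [0, 0, 0]
    - [0, 0, 0]
    - [0, 0, 0]
  gripper: [-1, -1, -1, -1, -1, -1, -1, -1]

```text
t: 6.62
tcp_pos: [0.5731, 0.1132, 0.2585]
eef_rot: [0.071, 0.997, -0.0, 0.0]
ft_force: [0.3, -0.7, -0.1]
gripper_width: -0.0
grip_force: 0.0
```

Request:
carry_out:
  xyz:
    - [0.1, 0.9, 0]
    - [0.1, 0.8, 0]
    - [0, 0, 0]
    - [0, 0, 0]
  dr:
    - [0, 0, 0]
    - [0, 0, 0]
    - [0, 0, 0]
    - [0, 0, 0]
  gripper: [-1, -1, -1, -1]

```text
t: 7.12
tcp_pos: [0.5753, 0.1968, 0.2582]
eef_rot: [0.071, 0.997, -0.0, -0.0]
ft_force: [-1.0, 0.4, 0.5]
gripper_width: -0.0002
grip_force: 0.0
```

```bash
python3 - <<'E'
from h import *
s=manip.state(); he=np.array(viewer.calibration("wrist")["hand_eye"]); K=np.array(viewer.calibration("wrist")["camera_matrix"]); R=Ro.from_quat(s["eef_rot"])
save("wrist","pics/w3.png"); print(s["tcp_pos"],s["ft_force"])
for q,z in (("start_top",.058),("stop_top",.072)):
  for r in viewer.landmark_of(q,"wrist")[:4]:
    d=R.apply(he[:3,:3]@np.linalg.inv(K)@[*r["uv"],1]); o=s["tcp_pos"]+R.apply(he[:3,3]); X=o+d*(z-o[2])/d[2]
    print(q,r,X.round(4),"tool",(R.inv().apply(X-s["tcp_pos"])/.05).round(2))
E
```

```text
[0.57527712 0.19680165 0.2581696 ] [-0.96412052  0.43585397  0.5340623 ]
start_top {'uv': [194.9, 210.9], 'confidence': 0.82} [0.6217 0.1237 0.058 ] tool [-1.13 -1.31  4.  ]
start_top {'uv': [295.3, 162.4], 'confidence': 0.57} [0.5817 0.2413 0.058 ] tool [-0.   0.9  4. ]
```

View pics/w3.png

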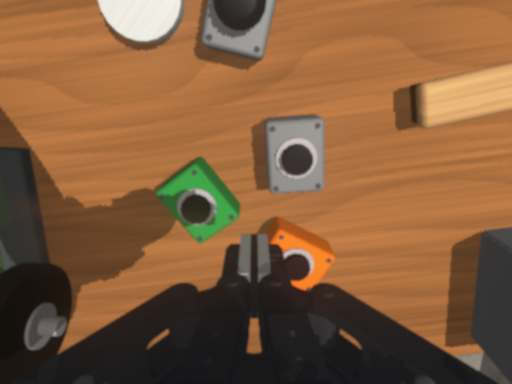

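Wrist view: the grey start box with its flat cap is at (296,159), the mushroom box at (238,10), green at (196,207) and orange at (295,265). The start cap measures (0.581, 0.242), against (0.584, 0.246) from the scene camera, so the two agree.

Request:
carry_out:
  xyz:
    - [0.02, 0.92, 0]
    - [0, 0, 0.9]
    - [0, 0, 0.9]
    - [0, 0, 0.8]
    - [0, 0, 0.5]
    - [0, 0, 0.2]
    - [0, 0, 0]
  dr:
    - [0, 0, 0]
    - [0, 0, 0]
    - [0, 0, 0]
    - [0, 0, 0]
    - [0, 0, 0]
    - [0, 0, 0]
    - [0, 0, 0]
  gripper: [-1, -1, -1, -1, -1, -1, -1]

```text
t: 8.15
tcp_pos: [0.5811, 0.242, 0.0932]
eef_rot: [0.072, 0.997, -0.0, -0.0]
ft_force: [0.1, -0.3, 0.1]
gripper_width: 0.0002
grip_force: 0.0
```

```bash
python3 - <<'E'
from h import *
s=manip.state(); print(s["tcp_pos"],s["ft_force"])
a=viewer.read_camera("scene"); b=viewer.read_camera("side"); w=viewer.read_camera("wrist")
v=np.hstack([cv2.resize(a[200:310,260:380],(400,367)),cv2.resize(b[140:230,180:290],(400,367))])
cv2.imwrite("pics/w4.png",np.vstack([v,np.hstack([cv2.resize(w[120:320,150:400],(280,224)),np.zeros((224,520,3),np.uint8)])])[:,:,::-1])
E
```

```text
[0.58113957 0.24200678 0.09323652] [ 0.07182042 -0.3457812   0.13871782]
```

View pics/w4.png

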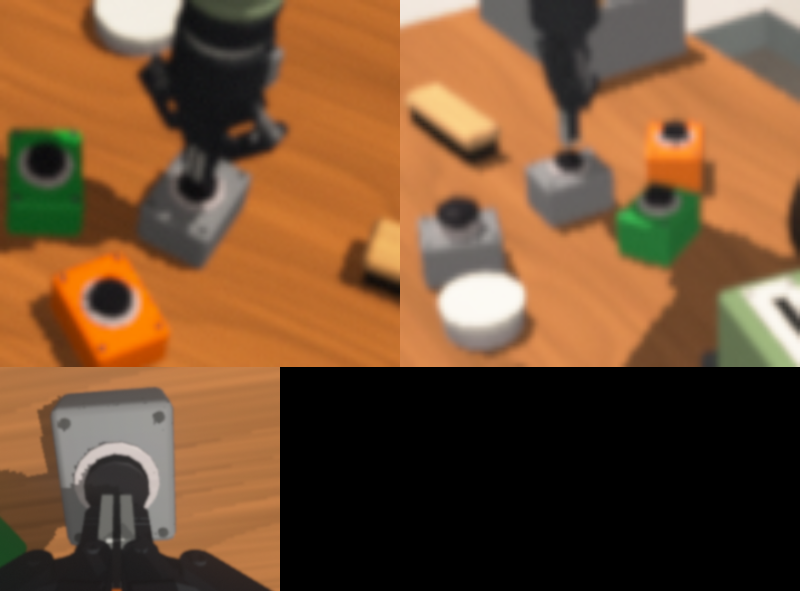

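Request:
carry_out:
  xyz:
    - [0, 0, 0.2]
    - [0, 0, 0.06]
    - [0, 0, 0.06]
    - [0, 0, 0.04]
    - [0, 0, 0]
  dr:
    - [0, 0, 0]
    - [0, 0, 0]
    - [0, 0, 0]
    - [0, 0, 0]
    - [0, 0, 0]
  gripper: [-1, -1, -1, -1, -1]

```text
t: 8.93
tcp_pos: [0.5808, 0.2426, 0.0754]
eef_rot: [0.071, 0.997, -0.0, -0.0]
ft_force: [-2.0, -1.4, 4.6]
gripper_width: 0.0
grip_force: 2.1
```

Contact is made and the button is moving. A little further until the force jumps at its stop.

Request:
carry_out:
  xyz:
    - [0, 0, 0.04]
    - [0, 0, 0.02]
    - [0, 0, 0]
  dr:
    - [0, 0, 0]
    - [0, 0, 0]
    - [0, 0, 0]
  gripper: [-1, -1, -1]

```text
t: 9.3
tcp_pos: [0.5809, 0.2427, 0.0739]
eef_rot: [0.071, 0.997, 0.0, 0.0]
ft_force: [-6.9, -2.6, 14.0]
gripper_width: 0.0001
grip_force: 7.2
```

Request:
carry_out:
  xyz:
    - [0, 0, -0.1]
    - [0, 0, -0.2]
    - [0, 0, -0.6]
    - [0, 0, -1]
    - [0, 0, -1]
    - [0, -0.9, -0.8]
    - [0, 0, 0]
    - [0, 0, 0]
  dr:
    - [0, 0, 0]
    - [0, 0, 0]
    - [0, 0, 0]
    - [0, 0, 0]
    - [0, 0, 0]
    - [0, 0, 0]
    - [0, 0, 0]
    - [0, 0, 0]
  gripper: [-1, -1, -1, -1, -1, -1, -1, -1]

```text
t: 10.3
tcp_pos: [0.5746, 0.1982, 0.2568]
eef_rot: [0.072, 0.997, 0.0, -0.0]
ft_force: [0.3, 0.9, -0.1]
gripper_width: -0.0
grip_force: 0.0
```

```bash
python3 - <<'E'
from h import *
s=manip.state(); print(s["tcp_pos"],s["ft_force"])
w=save("wrist","pics/w5.png"); a=viewer.read_camera("scene"); b=viewer.read_camera("side")
w0=cv2.imread("pics/w3.png")[:,:,::-1]
r=lambda x:cv2.resize(x,(400,300))
cv2.imwrite("pics/fin.png",np.vstack([np.hstack([r(w0),r(w)]),np.hstack([r(a[130:340,110:390]),r(b[130:340,160:440])])])[:,:,::-1])
E
```

```text
[0.57459408 0.19819184 0.25681027] [ 0.31138255  0.94634101 -0.07885563]
```

View pics/fin.png

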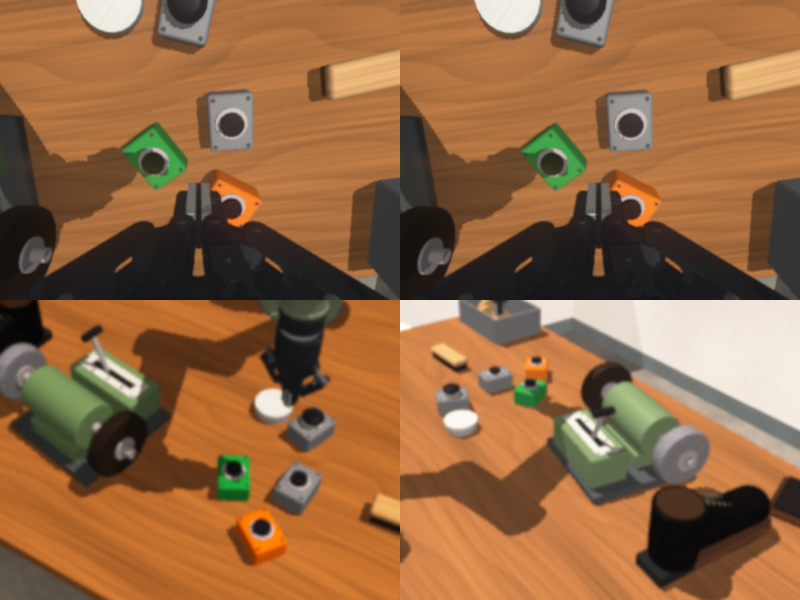

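The lever rests at the right end and the start box hasn't moved (same place in the before and after wrist views). The button is back out and nothing is being touched.

```bash
python3 -c "
from cell import manip; print(manip.hand_in())"
```

```text
the job is handed in; nothing more can be done
None
```

Job handed in: the speed lever is at the second (high-speed) stop, and the start button was then pressed until the force rose to 14 N (full travel takes about 5 N) and let go; the stop button was never touched, and the boxes and other things on the bench look unmoved in the last pictures.

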